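Move the charged battery from its charger to the document camera

ROBOT

A 7-joint arm with a two-finger parallel gripper is mounted at the origin on the work surface. World frame = base frame: x ahead of the robot, y to its left, z up, the work surface at z = 0. Lengths are in m, angles in rad, forces in N, time in s.
With the tool pointing down it reaches from about 0.425 to 1.025 m from the base axis. Payload 9.4 kg.
Tool frame: the origin (TCP) lies at the very end of the fingers, on their centre line; the grasp point (between the pads) lies env.hold_point_z behind it (env.hold_point_z is the distance from the TCP to the grasp point, in m); z points along the fingers, y is the line along which they close (so a half turn about z gives the same grasp; the last joint's range is limited). The gripper opens to 85 mm and grips with 20 to 120 N. Pads are 22 mm wide; open, the fingers measure 114 mm over their backs; the gripper's body (76 mm by 85 mm) begins 54 mm behind the grasp point. The pads swing forward as they close: fully open they stand 13 mm farther back than shut.
Start: joints at [-1.39, 0.599, -0.003, 1.599, 0.002, 0.943, -0.08], TCP at [0.185, 0.701, 0.231] pointing down, gripper open.
Joint ranges: [-2.57, 2.57], [-0.35, 1.97], [-1.29, 1.29], [0.11, 2.56], [-1.05, 4.19], [0.11, 1.86], [-2.63, 2.63]. Speed limits (rad/s): [2.22, 2.22, 3.01, 3.01, 3.14, 3.14, 3.14].

INTERFACE

Orientations are given as a unit quaternion [w, x, y, z].
In Python, from workcell import env, kinematics, optics, job gives the robot as it stands. Calls block until the motion is done:
- env.goto(position, orientation): joint-space move of the TCP to a pose.
- env.line_to(position, rotation=None, velocity=0.15, contact_N=None): straight line of the TCP; rotation=None keeps the orientation; velocity is the mean speed in m/s. With contact_N (N) it stops when the force on the tool has changed by that much, and returns True; else False.
- env.move_joints(angles): joint-space move.
- env.open_gripper() and env.close_gripper(squeeze=None): open the fingers fully, or close them until they stop; squeeze is the grip in N (None keeps the last).
- env.hold(seconds).
- kinematics.ik(position, orientation): joint angles nearest the present ones, or None.
- env.get_obs(): the state.
- optics.snapshot(name): name is "scene" or "top"; returns a dict with "img" (480x640x3 uint8, red, green, blue), "range_z" (480x640 float32, m along the optical axis (not along the pixel's ray), 0 where there is no reading), "fx", "fy", "cx", "cy" (pixels), "k1" (the pictures are not rectified: a ray, as slopes to the right and down, at radius r is drawn at 1 + k1 r^2 times it, then the intrinsics apply), "R" (3x3) and "t" (3): a world point X has camera coordinates R X + t. Camera axes: x right, y down, z forward; pixel columns grow to the right and rows downward; lengths in m; the calibration is good to about 2 mm. A picture is of the moment at which its call begins.
A pose or a line that the arm cannot do raises env.PlanningError and nothing moves.
- job.finish_job(): hands the job in; it is judged then, once.
The state is a dict: "time_s": time; "joint_pos": joint angles; "joint_vel": joint speeds; "effort": joint torques, N m; "tcp_pos": TCP position; "orientation": TCP orientation; "force": force on the tool from outside, world axes, zero at the start; "moment": the same for the moment, N m; "gripper_width": finger opening in m; "finger_force": force on a finger pad.
Only numpy, scipy, OpenCV 4.12 (cv2) and the standard library are available. Lean on these libraries where they do the work, as an engineer would, in place of code of your own. Each camera call takes 0.05 s, during which the arm holds its last target. There are 200 camera calls.

TASK

Take the charged battery out of the charger by pressing the charger's catch so that it pops loose, draw it out, and slide it nose first into the dovetail of the document camera until the catch clicks and keeps it in; then let go and move clear. Handle it gently: never force the battery against the catch, rails or stop (a push of 12 N is enough, 16 N too much), do not lean hard on the charger, and leave the other things on the desk alone.

Things in the scene. Friction and masses are not known exactly. Their poses are not given: they have to be found in the camera images.
- battery_center (a point): Black battery pack, about 0.12 to 0.18 kg. Point: middle of its body, 31 mm above its underside. Body 52 (x) x 36 (y) x 40 mm (z, from 11 to 51 mm above the underside), to be pinched across its y faces, above the rail's lips. Axes: +x the nose (the end that goes in first), z up. Starts latched in the charger.
- battery: The same battery; origin: centre of its underside. Below its body is a dovetail foot, 54 mm long (x -27 to +27), 39 mm wide at the bottom, 32 mm at the top, 8 mm high. It slides along either rail with 1 mm play at each side and 2 mm upward. A groove across the foot's underside, just behind the nose, takes the catch.
- charger: Charger: low grey box fixed to the desk, 200 (x) x 100 (y) x 40 mm, a dovetail dock on its flat top (deck). Origin: centre of its underside; +x: the way a battery slides in. Rail: two black lips 9 mm high, 63 mm wide over all, x -25 to +40, flared mouth at -43. Behind it ejector pins, buffer, stop wall (20 mm high, x +50 to +56) and the thumb pad.
- charger_seat (a point): Point on the charger's deck under the centre of the battery's underside when latched there (x +10, z +40 mm in the charger's frame); axes as the charger. Once popped, the battery is drawn out along -x: its foot is free of the lips after 62 mm from the seat and of the flared mouth after 80 mm; then lift it.
- charger_pad (a point): Middle of the top of the charger's black ribbed thumb pad, at rest: 24 (x) x 36 mm (y), 16 mm above the deck, 60 mm beyond charger_seat in +x. Pressed straight down 5 to 6 mm (4 to 8 N, hard stop at 6) it frees the battery, and the ejector shoves the battery 28 mm out along -x. Let go, it springs up again. Keep it down about half a second.
- charger_catch (a joint): The charger's catch with its thumb pad: 0 m up (latching), 0.006 m fully pressed.
- camera: Document camera: white foot fixed to the desk, x -100 to +150, 120 (y) x 40 mm; gooseneck at x +130, y +40 mm, bent away to +x, camera head 0.21 m up. Its deck (40 mm up) carries the same dock, rail and pad as the charger, at the same places in x (stop and pad: see camera_seat). Origin: on the underside, below the same point of the dock as the charger's; +x: the way a battery slides in.
- camera_seat (a point): Point on the camera's deck, nominally under the centre of the battery's underside when latched (x +10, z +40 mm in the camera's frame; axes as the camera). The stop, a carriage with catch, pad, pins and buffer, is set up to 10 mm nearer or farther along x, which is not measured: go by feel. Unclicked, the battery is shoved back about 28 mm when let go.
- camera_mouth (a point): Outer end of the camera rail's lips, middle, on the deck, 35 mm before camera_seat (bare deck: 18 to 75 mm before it). Sliding in: free until 28 mm before the click, then an ejector spring, 2.5 rising to 5 N; 4 mm before the click the catch's ramp peaks at 5 to 8 N, then it eases a little; click; 1 mm on a rubber buffer adds 4 N per mm for 2 mm, then a hard stop. Push to 12 N, not to 16.
- eraser: Blue whiteboard eraser with a felt base, 110 x 48 x 30 mm, loose; leave alone. Origin: centre of its underside.
- pot: Clear plastic pot of pencils, 72 mm across, 165 mm high with the pencils, loose; leave alone. Origin: centre of its underside.
- books: Stack of exercise books, 210 x 150 x 33 mm, loose; leave alone. Origin: centre of its underside.
Not all that is in view belongs to the job. There is more than one size of the battery; the job needs the largest.

How it is judged:
By the outcome, as a careful person would: the job done as asked, in the order asked, and still so for the second after the job is handed in, with the robot touching nothing.
It also fails if it takes over 72 s, if anything falls off the work surface, if the arm or the gripper's body presses on something with over 40 N, if the wrist force passes 120 N, or if a joint passes its speed limit or range.

## Working session

There is one attempt and no reset: what is moved stays moved. The work goes in short steps, each a Python script; the robot and the scene stay as the last script left them, time stands still between calls to the robot, and variables do not carry over. Pictures are saved under pics/ and viewed, at most 10 in all, crops included, and the job is handed in when it is done.

```bash
ls; mkdir -p pics
python3 - <<'E'
from workcell import env, optics
import cv2,numpy as np
for n in("scene","top"):
    s=optics.snapshot(n); cv2.imwrite(f"pics/{n}0.png",s["img"][:,:,::-1]); np.savez(f"{n}0.npz",**s)
    print(n,s["fx"],s["fy"],s["cx"],s["cy"],s["k1"],s["R"].round(3).tolist(),s["t"], -s["R"].T@s["t"])
print(env.hold_point_z,env.get_obs())
E
```

```text
pics
scene 542.505919157168 542.505919157168 323.07714777525746 234.6019535249537 -0.05083355810475561 [[0.517, 0.856, -0.011], [0.708, -0.434, -0.557], [-0.482, 0.28, -0.83]] [-0.27348083 -0.36895612  1.9560926 ] [ 1.34539515 -0.47393374  1.41510329]
top 488.6393439832428 488.6393439832428 314.5805287973389 236.5815218823475 0.01370928406096986 [[-0.021, -1.0, -0.006], [-0.99, 0.021, -0.137], [0.137, 0.003, -0.991]] [-0.00750205  0.56477923  1.16920812] [ 0.39937613 -0.02313544  1.2353311 ]
0.0187 {'time_s': 0.1, 'joint_pos': array([-1.38970319,  0.60009955, -0.00253018,  1.6000653 ,  0.00178298,
        0.94287887, -0.07978165]), 'joint_vel': array([ 0.00050057, -0.00075304,  0.00202911, -0.00179503, -0.00095617,
       -0.00151232, -0.00054772]), 'effort': array([ 5.15412219e-03, -7.77990174e+01,  1.56967297e+00, -2.58624387e+01,
        1.25692671e-02,  5.39704328e-03, -2.45754862e-06]), 'tcp_pos': array([0.18474436, 0.70062605, 0.23045866]), 'orientation': array([-2.92978956e-05,  1.28512155e-01,  9.91707669e-01, -7.23849192e-04]), 'force': array([-0.99643191, -0.45221809,  0.51436697]), 'moment': array([-0.01510846, -0.05628916, -0.00323275]), 'finger_force': 0.0, 'gripper_width': 0.08535157494255616}
```

View pics/scene0.png

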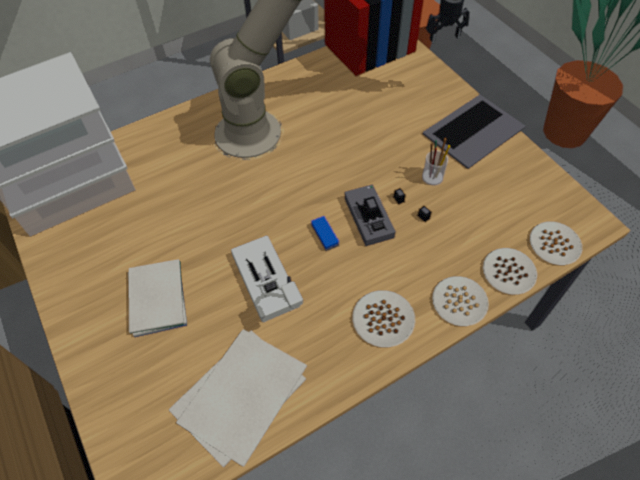

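View pics/top0.png

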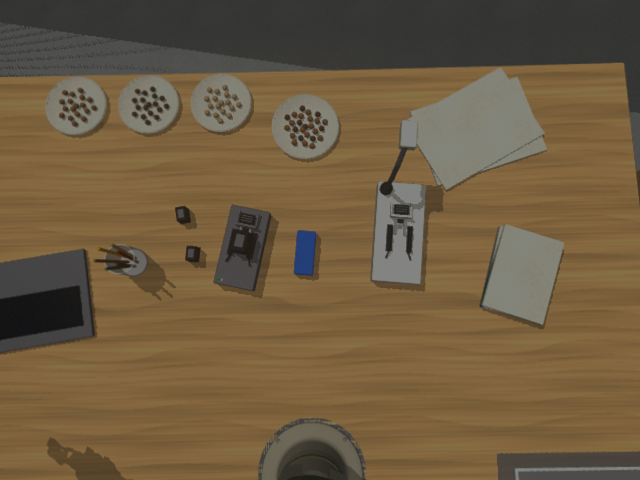

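Scene picture: the charger is at (370,214) and the camera foot at (266,277). Top picture: the charger is at (243,247) with a battery in its dock at (241,242), and the camera is at (400,233) with its gooseneck at (386,188), bent away.

Candidates for the battery (top picture): the docked pack (241,242) and the two small loose packs at (183,214) and (193,254). The docked one is the largest and sits in the charger, so I choose that and check it in a crop.

```bash
cat > h.py <<'E'
import numpy as np, cv2
from workcell import env, optics, kinematics
def rays(s,uv):
    uv=np.asarray(uv,float).reshape(-1,2); d=(uv-[s["cx"],s["cy"]])/[s["fx"],s["fy"]]; p=d.copy()
    for _ in range(8): p=d/(1+float(s["k1"])*(p**2).sum(1,keepdims=True))
    return p
def plane(s,uv,z):
    p=rays(s,uv); w=np.c_[p,np.ones(len(p))]@s["R"]; c=-s["R"].T@s["t"]
    return c+w*((z-c[2])/w[:,2])[:,None]
def cloud(s):
    v,u=np.mgrid[:480,:640]; p=rays(s,np.c_[u.ravel(),v.ravel()]); Z=s["range_z"].ravel()[:,None]
    return ((np.c_[p,np.ones(len(p))]*Z-s["t"])@s["R"]).reshape(480,640,3)
E
python3 - <<'E'
from h import *
s=dict(np.load("top0.npz")); W=cloud(s); q=dict(np.load("scene0.npz")); Q=cloud(q)
hsv=cv2.cvtColor(s["img"],cv2.COLOR_RGB2HSV)
for n,(r0,r1,c0,c1) in dict(charger=(195,300,205,280),camera=(170,295,362,432)).items():
    sub=W[r0:r1,c0:c1]; print(n,"z pct",np.percentile(sub[...,2],[5,50,75,90,98]).round(3))
    m=((sub[...,2]>.025)).astype(np.uint8)
    if n=="camera": m&=((hsv[r0:r1,c0:c1,2]>120)&(hsv[r0:r1,c0:c1,1]<40)).astype(np.uint8)|0
    c=max(cv2.findContours(m,0,2)[0],key=cv2.contourArea)
    P=plane(s,c.reshape(-1,2)+[c0,r0],.04)[:,:2]
    print(cv2.minAreaRect((P*1000).astype(np.float32)))
# scene cam
for n,xy in dict(charger=(370,214),camera=(266,277)).items(): print(n,Q[xy[1],xy[0]])
a=s["img"][195:300,160:290];b=s["img"][165:295,360:440]
im=np.hstack([cv2.resize(a,(480,400),interpolation=2),cv2.resize(b,(246,400),interpolation=2)])
cv2.imwrite("pics/crop1.png",im[:,:,::-1])
E
```

```text
charger z pct [-0.002  0.004  0.041  0.05   0.093]
((542.4639892578125, 159.9490509033203), (101.78328704833984, 199.32115173339844), 77.30745697021484)
camera z pct [-0.002  0.038  0.042  0.047  0.061]
((572.104736328125, -227.13848876953125), (116.80181121826172, 244.39720153808594), 84.09408569335938)
charger [0.57654311 0.13988864 0.07389002]
camera [ 0.58783493 -0.22836652  0.0412693 ]
```

View pics/crop1.png

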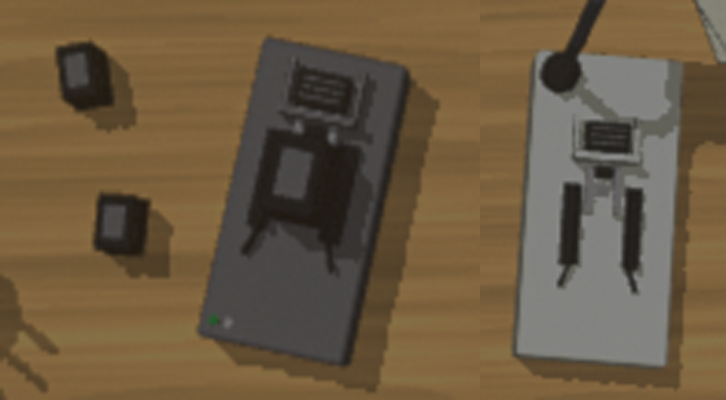

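Crop: the big pack is docked in the charger (crop 300,175), its pad is at (322,90) and the two loose packs are clearly smaller. The camera's lips are at (570,225) and (632,228), its pad is at (608,137), and both mouths face the robot. Next I refine using the lips, pads and battery top.

Run:
```python
from h import *
for n in("top","scene"):
    s=dict(np.load(n+"0.npz")); W=cloud(s); g=cv2.cvtColor(s["img"],cv2.COLOR_RGB2GRAY)
    # battery top by depth
    near=(np.hypot(W[...,0]-.552,W[...,1]-.158)<.06)
    m=(near&(W[...,2]>.08)&(W[...,2]<.105)).astype(np.uint8)
    v,u=np.nonzero(m); P=plane(s,np.c_[u,v],.091)[:,:2]*1000
    print(n,"bat z",np.median(W[...,2][m>0]),len(u),"mean",P.mean(0),cv2.minAreaRect(P.astype(np.float32)))
    # camera: white outline (fill) & dark parts
    d=W[...,:2]-[.572,-.227]; near=(np.abs(d[...,0])<.16)&(np.abs(d[...,1])<.09)
    m=(near&(W[...,2]>.03)&(W[...,2]<.055)&(g>90)).astype(np.uint8)
    c=max(cv2.findContours(m,0,1)[0],key=cv2.contourArea); h=cv2.convexHull(c).reshape(-1,2)
    print(" foot",cv2.minAreaRect((plane(s,h,.04)[:,:2]*1000).astype(np.float32)))
    mask=np.zeros(g.shape,np.uint8); cv2.fillConvexPoly(mask,h,1); mask=cv2.erode(mask,np.ones((5,5)))
    dk=((g<60)&(mask>0)).astype(np.uint8); k,l,st,ce=cv2.connectedComponentsWithStats(dk)
    for i in range(1,k):
        if st[i,4]>25:
            v,u=np.nonzero(l==i); P=plane(s,np.c_[u,v],.049)[:,:2]*1000
            mn=P.mean(0); w,V=np.linalg.eigh(np.cov(P.T)); a=V[:,1]*np.sign(V[0,1])
            print("  dark",st[i],ce[i].round(1),mn.round(1),"yaw",np.degrees(np.arctan2(a[1],a[0])).round(2),"len",np.ptp(P@a).round(1),np.sqrt(w).round(1))
```

```text
top bat z 0.09197014547829008 346 mean [551.6998159  158.18516955] ((551.8223266601562, 158.0202178955078), (37.8278923034668, 52.10979080200195), 77.46149444580078)
 foot ((572.8081665039062, -227.26107788085938), (118.85900115966797, 248.60508728027344), 84.09976959228516)
  dark [380 183  13  12 121] [385.8 188.4] [ 679.9 -198.6] yaw -68.15 len 30.5 [7.6 8. ]
  dark [394 205  15  10 138] [401.1 209.3] [ 626.5 -234.1] yaw 84.28 len 35.5 [ 6.9 10.6]
  dark [386 225   7  33 151] [389.  238.4] [ 554.7 -201.3] yaw -6.86 len 80.1 [ 3.9 20.4]
  dark [406 226   7  34 139] [409.1 240. ] [ 549.7 -250.3] yaw -4.77 len 80.9 [ 3.5 20.4]
scene bat z 0.09124883810461765 188 mean [558.477282   156.54203812] ((559.40478515625, 156.74903869628906), (39.0130729675293, 60.79991149902344), 73.22489166259766)
 foot ((578.5338745117188, -229.2523193359375), (119.59695434570312, 255.30340576171875), 84.08549499511719)
  dark [264 257  11  17  58] [269.1 265.1] [ 561.5 -203.4] yaw -4.87 len 62.0 [ 2.6 18.3]
  dark [249 262  10  19  66] [253.5 271.4] [ 556.3 -252.1] yaw -5.54 len 66.6 [ 2.8 18.8]
  dark [264 282  13  11  78] [269.9 286.9] [ 626.5 -235.3] yaw 84.94 len 33.3 [7.  9.5]
```

Checks: the battery top is at z≈0.091, as it should be. The charger box measures 199×102 mm and the foot 249×119 mm. The seat from the battery and from the box agree within 0.5 mm: charger_seat ≈ (0.552, 0.158), yaw −12.6°. Camera_seat ≈ (0.558, −0.226), yaw −5.9°. Next I press the charger's pad.

```bash
cat >> h.py <<'E'
CS=np.array([.552,.158]); CY=np.radians(-12.6)
MS=np.array([.5578,-.2258]); MY=np.radians(-5.9)
def at(seat,yaw,dx,dy,z):
    c,s_=np.cos(yaw),np.sin(yaw); return np.array([seat[0]+c*dx-s_*dy,seat[1]+s_*dx+c*dy,z])
def q(yaw): return np.array([0,np.sin(-yaw/2),np.cos(-yaw/2),0])
def F(): return env.get_obs()["force"].round(2)
def T(): o=env.get_obs(); return round(o["time_s"],2),o["tcp_pos"].round(4)
E
python3 - <<'E'
from h import *
env.close_gripper(30)
env.goto(at(CS,CY,61.5e-3,0,.20),q(CY))
env.line_to(at(CS,CY,61.5e-3,0,.066),velocity=.12)
env.hold(.2); print(T(),F())
c=env.line_to(at(CS,CY,61.5e-3,0,.0502),velocity=.015,contact_N=10); print(c,T(),F())
env.hold(.5); print(T(),F())
env.line_to(at(CS,CY,61.5e-3,0,.14),velocity=.12)
s=optics.snapshot("top"); np.savez("top1.npz",**s)
W=cloud(s); near=(np.hypot(W[...,0]-.535,W[...,1]-.16)<.07); m=near&(W[...,2]>.08)&(W[...,2]<.1)
v,u=np.nonzero(m); P=plane(s,np.c_[u,v],.091)[:,:2]*1000; print(len(u),P.mean(0),T())
cv2.imwrite("pics/a.png",cv2.resize(s["img"][180:310,190:320],(520,520),interpolation=2)[:,:,::-1])
E
```

```text
(4.83, array([0.6124, 0.1447, 0.0667])) [0.48 0.02 0.78]
False (6.03, array([0.6121, 0.1446, 0.0503])) [-0.85  0.21  2.62]
(6.53, array([0.612 , 0.1446, 0.0502])) [ 0.1  -0.61  3.1 ]
0 [nan nan] (7.47, array([0.6115, 0.1445, 0.1391]))<stdin>:11: RuntimeWarning: Mean of empty slice.
  ret = um.true_divide(
```

View pics/a.png

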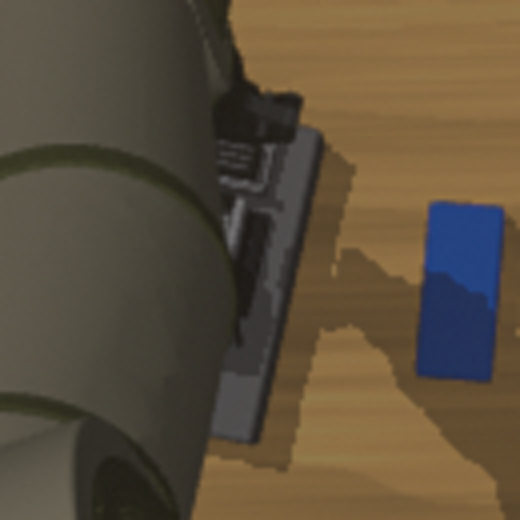

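The arm hides the battery in the top view. The right lip at (250,265) and the pins at (235,215) look bare, so I check with the scene camera.

Run:
```python
from h import *
s=optics.snapshot("scene"); W=cloud(s); np.savez("scene1.npz",**s)
near=(np.hypot(W[...,0]-.54,W[...,1]-.16)<.075); m=near&(W[...,2]>.083)&(W[...,2]<.1)
v,u=np.nonzero(m); P=plane(s,np.c_[u,v],.091)[:,:2]*1000; print(len(u),P.mean(0) if len(u) else 0,T())
cv2.imwrite("pics/b.png",cv2.resize(s["img"][160:270,310:420],(550,550),interpolation=2)[:,:,::-1])
```

```text
33 [537.12860281 154.94847919] (7.53, array([0.6115, 0.1445, 0.139 ]))
```

View pics/b.png

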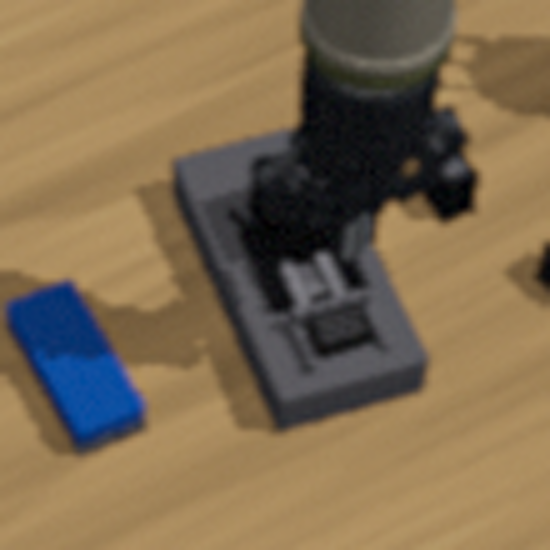

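The ejector pins stand out at (300,280) behind the stop and the battery has left its seat (dark body at about (280,210)), so it popped. Next I grasp it at about seat −28 mm.

Run:
```python
from h import *
X=-28e-3
env.line_to(at(CS,CY,X,0,.17),velocity=.15)
env.open_gripper()
env.line_to(at(CS,CY,X,0,.085),velocity=.12)
c=env.line_to(at(CS,CY,X,0,.055),velocity=.06,contact_N=6); env.hold(.2); print(c,T(),F())
env.close_gripper(50); env.hold(.2); o=env.get_obs(); print(T(),F(),o["gripper_width"],o["finger_force"],o["moment"])
c=env.line_to(at(CS,CY,-60e-3,0,.055),velocity=.04,contact_N=7); print(c,T(),F())
```

```text
False (10.8, array([0.5249, 0.1642, 0.0553])) [-0.54 -0.41  0.42]
(11.51, array([0.5249, 0.1643, 0.0552])) [-0.95  1.27  5.18] 0.03574536055538125 49.892175793647766 [ 0.18752002  0.15486543 -0.01743945]
False (12.46, array([0.4928, 0.1714, 0.0552])) [0.59 0.13 6.33]
```

Run:
```python
from h import *
env.line_to(at(CS,CY,-60e-3,0,.0558),velocity=.03)
c=env.line_to(at(CS,CY,-86e-3,0,.0558),velocity=.06,contact_N=7); print(c,T(),F())
c=env.line_to(at(CS,CY,-88e-3,0,.17),velocity=.12); print(T(),F())
env.goto(at(MS,MY,-90e-3,0,.17),q(MY)); env.hold(.2); print(T(),F(),env.get_obs()["gripper_width"])
s=optics.snapshot("scene"); np.savez("scene2.npz",**s)
cv2.imwrite("pics/c.png",cv2.resize(s["img"][200:340,200:340],(560,560),interpolation=2)[:,:,::-1])
```

```text
False (13.29, array([0.4681, 0.177 , 0.0559])) [ 0.36  0.33 -1.32]
(14.39, array([0.4658, 0.177 , 0.1695])) [-0.81  0.14 -1.86]
(16.06, array([ 0.4688, -0.2154,  0.17  ])) [ 0.28 -0.04 -2.42] 0.0353909396435065
```

View pics/c.png

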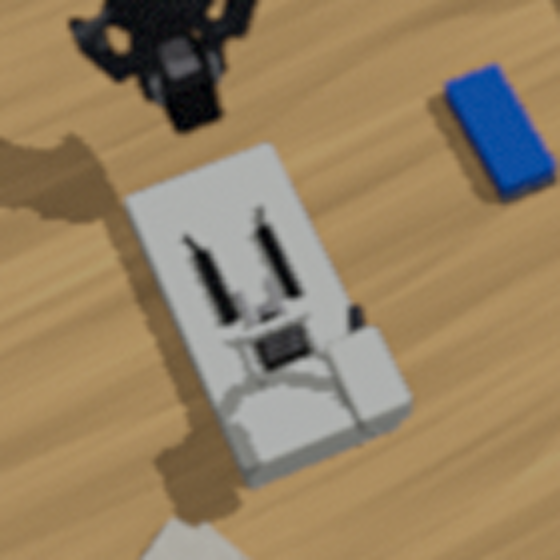

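The battery hangs level in the gripper at (190,95), in line with the camera's rail (lips at (215,285) and (278,260)). Next I lower it to the bare deck and slide it in by feel.

Run:
```python
from h import *
Z=.0562
env.line_to(at(MS,MY,-88e-3,0,.075),velocity=.12)
c=env.line_to(at(MS,MY,-88e-3,0,Z),velocity=.03,contact_N=4); env.hold(.2); print(c,T(),F())
for x,v in((-60,.04),(-45,.04),(-36,.03)):
    c=env.line_to(at(MS,MY,x*1e-3,0,Z),velocity=v,contact_N=4); print(x,c,T(),F())
    if c: break
```

```text
False (18.02, array([ 0.4703, -0.2168,  0.0563])) [ 0.46  0.24 -1.07]
-60 False (18.88, array([ 0.4978, -0.2196,  0.0561])) [-0.03  0.58 -1.07]
-45 False (19.4, array([ 0.5131, -0.2211,  0.0561])) [-0.53 -0.65 -1.59]
-36 False (19.85, array([ 0.5221, -0.2221,  0.0562])) [-0.36  1.24 -0.83]
```

Run:
```python
from h import *
Z=.0562; a=np.array([np.cos(MY),np.sin(MY)]); x=-36.
def ax(): return -np.mean([env.get_obs()["force"][:2]@a for _ in range(3)])
f=ax(); print(f)
while x<16:
    st=3 if x<-14 else 1
    x+=st; c=env.line_to(at(MS,MY,x*1e-3,0,Z),velocity=.02,contact_N=max(2.,12-max(f,0))); env.hold(.05); f=ax()
    o=env.get_obs(); p=o["tcp_pos"]
    print(x,c,((p[:2]-MS)@a*1e3).round(1),round(f,2),o["force"].round(1),round(o["time_s"],1))
    if c or f>10.3: break
```

```text
0.4815303504390826
-33.0 False -33.0 0.69 [-0.7 -0.2 -1.4] 20.2
-30.0 False -30.0 0.68 [-0.6  0.4 -0.6] 20.6
-27.0 False -27.0 -0.76 [ 0.7 -0.3 -1.7] 20.9
-24.0 False -23.9 -0.99 [ 0.9 -0.6 -2.5] 21.2
-21.0 False -21.0 0.91 [-0.9  0.1 -0.9] 21.6
-18.0 False -18.6 2.51 [-2.6 -0.3 -1.7] 21.9
-15.0 False -15.1 3.0 [-3.  -0.2 -2.1] 22.3
-12.0 False -11.9 2.7 [-2.7 -0.2 -2.7] 22.6
-11.0 False -11.0 3.3 [-3.4 -0.5 -3. ] 22.9
-10.0 False -9.9 2.94 [-2.9  0.6 -1.9] 23.2
-9.0 False -8.9 4.08 [-4.1  0.2 -1.9] 23.6
-8.0 False -8.0 3.91 [-4.  -0.4 -2.1] 23.9
-7.0 False -6.9 3.21 [-3.3 -0.3 -2.1] 24.1
-6.0 False -5.9 3.56 [-3.6  0.1 -1.9] 24.4
-5.0 False -4.9 3.29 [-3.3  0.5 -1.1] 24.8
-4.0 False -4.0 3.47 [-3.5  0.  -2. ] 25.1
-3.0 False -3.0 3.44 [-3.6 -1.3 -2.4] 25.4
-2.0 False -2.1 3.84 [-3.8  0.8 -1.4] 25.6
-1.0 False -1.1 4.27 [-4.2  0.9 -0.6] 25.9
0.0 False -0.1 5.71 [-5.7  0.3 -0.9] 26.2
1.0 False 0.9 5.36 [-5.3  0.3 -0.2] 26.6
2.0 False 1.8 5.71 [-5.7  0.7 -0.5] 26.9
3.0 False 2.8 5.41 [-5.4  0.3 -0.7] 27.1
4.0 False 3.7 5.29 [-5.3 -0.2  0. ] 27.4
5.0 False 5.0 5.13 [-5.1  0.7 -1.6] 27.8
6.0 False 6.0 5.36 [-5.4 -0.3 -1.1] 28.1
7.0 False 7.0 5.23 [-5.2  0.7  0.1] 28.4
8.0 False 8.0 5.59 [-5.6  0.1 -1.1] 28.6
9.0 False 9.1 3.38 [-3.4  0.4 -1.3] 28.9
10.0 False 9.6 6.34 [-6.4  0.1 -1.1] 29.2
11.0 False 10.1 6.9 [-6.9  0.6  0.2] 29.6
12.0 False 10.5 8.63 [-8.6  0.9  1.6] 29.9
13.0 False 10.9 10.66 [-10.6   1.3   2.3] 30.1
```

The spring started at about −20 mm, there was a dip at +9, then a buffer-like rise to 10.7 N at +10.9. That fits a click. I check it with a gentle pull back before letting go.

Run:
```python
from h import *
Z=.0562; a=np.array([np.cos(MY),np.sin(MY)])
for x in(11,10,9,8,7,6,5):
    c=env.line_to(at(MS,MY,x*1e-3,0,Z),velocity=.02,contact_N=8); env.hold(.1)
    o=env.get_obs(); p=o["tcp_pos"]; f=-np.mean([env.get_obs()["force"][:2]@a for _ in range(3)])
    print(x,c,((p[:2]-MS)@a*1e3).round(1),round(f,2),o["force"].round(1),round(o["time_s"],1))
    if f<-2: break
```

```text
11 False 10.0 7.44 [-7.4  0.6  0. ] 30.5
10 False 9.6 5.3 [-5.3 -0.2 -1.8] 30.9
9 False 8.9 3.46 [-3.5  0.1 -3.4] 31.2
8 False 8.3 2.5 [-2.5  0.2 -3.3] 31.6
7 False 8.0 -2.32 [ 2.2 -0.9 -5.7] 31.9
```

It resists the pull: the battery holds at +8.0 and the force reverses, so it is latched. Next I let go and move clear.

Run:
```python
from h import *
env.line_to(at(MS,MY,8e-3,0,.0562),velocity=.02)
env.open_gripper(); env.hold(.2); print(T(),F())
env.line_to(at(MS,MY,8e-3,0,.16),velocity=.1,contact_N=8)
env.goto(at(CS,CY,-120e-3,-.14,.25),q(CY)); env.hold(.3)
print(T(),F())
s=optics.snapshot("top"); W=cloud(s); near=(np.hypot(W[...,0]-.55,W[...,1]+.226)<.07); m=near&(W[...,2]>.083)&(W[...,2]<.1)
v,u=np.nonzero(m); P=plane(s,np.c_[u,v],.091)[:,:2]; a=np.array([np.cos(MY),np.sin(MY)])
print(len(u),P.mean(0),(P.mean(0)-MS)@a*1e3,cv2.minAreaRect((P*1000).astype(np.float32)))
im=np.hstack([s["img"][165:300,360:440],s["img"][165:300,200:330]])
cv2.imwrite("pics/d.png",cv2.resize(im,None,fx=3.5,fy=3.5,interpolation=2)[:,:,::-1])
```

```text
(32.9, array([ 0.5657, -0.2266,  0.0562])) [ 0.12 -0.07 -1.1 ]
(35.64, array([0.4046, 0.0471, 0.2498])) [-0.14 -0.2   0.24]
340 [ 0.564582   -0.22534497] 6.699299041319847 ((564.1350708007812, -225.12742614746094), (35.43361282348633, 52.74806213378906), 87.3184585571289)
```

View pics/d.png

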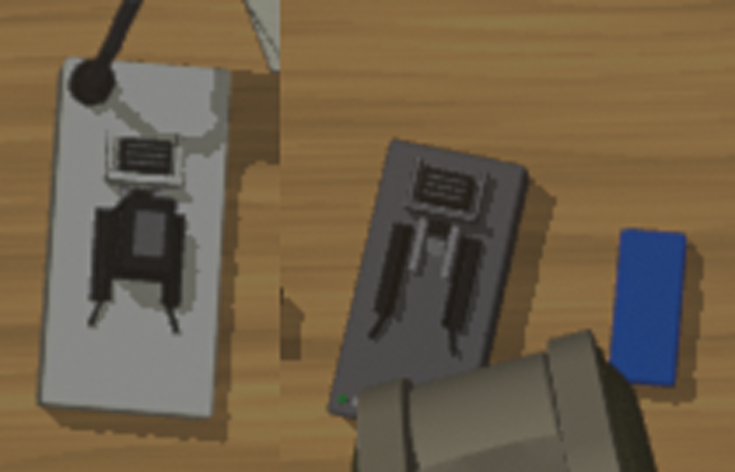

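The battery sits against the stop in the camera's dock at (140,235), at seat +6.7 mm. It was not shoved back after release. The charger's dock is empty at (430,270), the eraser is untouched and the arm is clear.

```bash
python3 -c "
from workcell import job; print(job.finish_job())"
```

```text
the job is handed in; nothing more can be done
None
```

The battery was popped out of the charger and slid into the document camera until the catch held it: it resisted a light pull back and stayed put after release. Pushing in peaked at about 11 N, the gripper ended clear, and I handed the job in at about 36 s.

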